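Raise the V-rest to its second stop and hold it

TASK

The long bar is coming onto the bench, so get the green V-rest up for it: swing the ball-ended clamp lever on its collar over to the free side, then squeeze the red button into the side of the V-head and draw the head straight up past the first stop to the second, where it will go no further. There is no catch at the second stop, so finish while still squeezing the button and holding the head up there, ready for me to tighten the clamp; leave the lever free and the tools lying about as they are.

Things in the scene. Friction and masses are not known exactly. Their poses are not given: they have to be found in the camera images.
- work_rest: Work rest bolted to the bench, immobile: green cast foot 130 x 100 x 14 mm, green tube, clamp collar 55 mm across with its top 125 mm above the bench. A bright vertical post, 30 mm across, slides in it and carries the dark steel V-head. Origin: centre of the foot's underside, on the post's axis; z up, -x the side of the clamp lever (roughly towards the robot), -y the side of the red button.
- rest_post (a joint): How far the post and V-head are drawn up, m: 0 = down, 0.040 = first stop (the pin catches there if the button is let go), 0.080 = second stop, end of travel, with no catch: let go, it sinks back (0.45 to 0.75 kg). Dark rings on the post reach the collar's top at the stops. It cannot rise with the lever locked or the button out.
- head_grip (a point): Centre of the V-head on the post's axis: a dark steel block 64 mm along the rest's x, 40 mm along its y, 40 mm high; this point is mid-height, 149 mm above the bench when down, its underside then 4 mm above the collar. Both y faces are flat. A V-groove along y, 20 mm deep, is cut in its top. Rises with the post.
- release_button (a joint): Travel of the red button, m: 0 = out, 0.006 = flush with the head's side. Moves along the rest's +y against a spring (3 N at first, 6 N flush) and pops out when let go. Pressed more than 0.004 it draws the pin, so the post can slide once the clamp is free. Closing the fingers on the head's two y faces squeezes it flush.
- button_face (a point): centre of the red button's outer face: 18 mm across, 6 mm proud of the head's -y side when out, 3 mm below the head's mid-height. Moves with the button and the head.
- clamp_lever (a joint): Angle of the clamp lever about the collar's screw (along the rest's x, 105 mm above the bench): 0 = locked, leaning 45 degrees to the rest's -y side; 0.785 upright; 1.571 = free, at its stop, leaning 45 degrees to +y. Starts at 0 to 0.25. Anticlockwise frees, seen from the lever's side; 0.12 N m turns it, it stays where left. Holds the post until about 0.9.
- lever_ball (a point): Centre of the black ball, 21 mm across, at the end of the lever's 8 mm round arm: 60 mm from the screw's axis and 60 mm out along the rest's -x from the post's axis. The lever can be pushed over by ball or arm from its side, or led by the ball.
- folding_rule: Folded boxwood rule, 158 mm long (its y), 16 mm wide, 11 mm high, lying on the bench along the far (+x) edge of the rest's foot; origin under its centre. Bystander.
- centre_punch: Steel centre punch, 115 mm long (its y), 13 mm thick, lying on the bench just beyond the rule; origin under its centre. Bystander.
- washer_big: Thick rusty washer, 45 mm across, 8 mm thick, lying flat on the bench between the rest and the vise; origin under its centre. Bystander.

How it is judged:
By the outcome, as a careful person would: the job done as asked, in the order asked, and still so for the second after the job is handed in, while the arm keeps its last pose, push and grip.
It also fails if it takes over 42 s, if anything falls off the work surface, if the arm or the gripper's body presses on something with over 40 N, if the wrist force passes 120 N, or if a joint passes its speed limit or range.

ROBOT

A 7-joint arm with a two-finger parallel gripper is mounted at the origin on a cart in front of the work surface, level with it; the furniture and walls round the work are solid. World frame = base frame: x ahead of the robot, y to its left, z up, the work surface at z = 0. Lengths are in m, angles in rad, forces in N, time in s.
With the tool pointing down it reaches from about 0.35 to 0.9 m from the base axis. Payload 8.1 kg.
Tool frame: the origin (TCP) lies between the finger pads; the fingertips stand 22 mm ahead of it and the grasp point (between the pads) lies 3 mm ahead of it (arm.tip_reach is the distance from the TCP to the fingertips, in m); z points along the fingers, y is the line along which they close (so a half turn about z gives the same grasp; the last joint's range is limited). The gripper opens to 92 mm and grips with 3 to 60 N. Pads are 19 mm wide; open, the fingers measure 130 mm over their backs; the gripper's body (75 mm by 190 mm) begins 47 mm behind the grasp point.
Start: joints at [-1.437, 0.434, 0.025, 1.573, -0.012, 1.134, -0.075], TCP at [0.147, 0.608, 0.249] pointing down, gripper open.
Joint ranges: [-2.62, 2.62], [-0.44, 2.09], [-1.27, 1.32], [0.08, 2.57], [-1.32, 4.46], [0.12, 2], [-2.74, 2.74]. Speed limits (rad/s): [2.22, 2.22, 3.01, 3.01, 3.14, 3.14, 3.14].

INTERFACE

Orientations are given as a rotation vector (axis times angle).
In Python, from cell import telemetry, vision, job, arm gives the robot as it stands. The module is installed in compiled form; this text tells all that it offers.
- The arm moves only by the shell command python3 -m creep 'ROWS' [FORCE]. ROWS is text: rows parted by semicolons, each of 7 numbers parted by spaces: the finger opening in cm, from 0 to 9.18, then the shift along the tool's x, y, z in cm, then the turn, a rotation vector about the tool's x, y, z in degrees. A call has 1 to 5 rows; each row is the pose to reach, as a shift and turn from the pose commanded when the call began, along the tool's axes at that moment; what a row does not reach only later rows make up. A row lasts 1/8 s, in which the tool goes at most 62.5 mm and 10.7 degrees, less where a joint would pass 70% of its speed; a pose out of reach is approached as far as the arm can. A call with a gripper value outside its range is refused whole. The fingers move at their own pace and stop on an object; FORCE is the grip in N (left out, the last holds). Time passes only in rows, so rows that repeat a pose let the fingers close. It gives the time, the measured TCP pose, the force, the opening and the grip force at its end, in the units of the state.
- telemetry.observe(): the state, without advancing time (a new reading comes with each control period).
- vision.get_image(name): name is "side" or "top" or "wrist"; returns the picture (384x512x3 uint8, red, green, blue); there is no depth.
- vision.camera_info(name): a dict with "fov_y" (degrees; the focal length in pixels is half the picture's height over the tangent of half this angle, whatever the lens; pixels are square), "cx", "cy" (the principal point, pixels), "extrinsics" (4x4, takes a point from camera to world coordinates). Camera axes: x right, y down, z forward; pixel columns grow to the right and rows downward; lengths in m; the calibration is good to about 2 mm. A picture is of the moment at which its call begins: read the wrist's pose just before it. camera_info takes no time and is no camera call; for the wrist camera it gives the pose at the moment of the call.
- job.sign_off(): hands the job in; it is judged then, once.
The state is a dict: "clock": time; "joints": joint angles; "dq": joint speeds; "joint_efforts": joint torques, N m; "position": TCP position; "ee_rot": TCP orientation; "force": force on the tool from outside, world axes, zero at the start; "ft_torque": the same for the moment, N m; "width": opening from 0.0 (shut) to 1.0 (fully open); "gripper_force": force on a finger pad.
Only numpy, scipy, OpenCV 4.12 (cv2) and the standard library are available. Lean on these libraries where they do the work, as an engineer would, in place of code of your own. Each camera call takes 0.05 s, during which the arm holds its last target. There are 200 camera calls.

## Working session

There is one attempt and no reset: what is moved stays moved. The work goes in short steps, Python scripts to look and compute and a shell command to move; the robot and the scene stay as the last step left them, time stands still between calls to the robot, and variables do not carry over. Pictures are saved under pics/ and viewed, at most 10 in all, crops included, and the job is handed in when it is done.

```bash
mkdir -p pics; python3 - <<'E'
from cell import telemetry, vision, job, arm
import cv2,numpy as np
s=telemetry.observe();print(s['clock'],s['position'],s['ee_rot'],s['width'])
for n in('side','top'):
    im=vision.get_image(n);cv2.imwrite(f'pics/{n}0.png',im[:,:,::-1]);i=vision.camera_info(n);print(n,i['fov_y'],i['cx'],i['cy'],np.round(i['extrinsics'],4).tolist())
E
```

```text
0.0 [0.14658979 0.60707752 0.24795275] [ 3.71267857e-01  3.11955373e+00 -2.44744899e-03] 1.0026673484076514
side 54.62563543411071 254.60187363641438 194.19653742877142 [[0.95, -0.1738, 0.2596, 0.3666], [-0.3115, -0.5883, 0.7462, -0.822], [0.023, -0.7898, -0.613, 0.6372], [0.0, 0.0, 0.0, 1.0]]
top 47.36616183606139 261.71669798827577 190.6586080096135 [[0.0001, -0.9947, 0.1024, 0.5002], [-0.9999, -0.0013, -0.0114, -0.1649], [0.0114, -0.1023, -0.9947, 0.9583], [0.0, 0.0, 0.0, 1.0]]
```

View pics/side0.png

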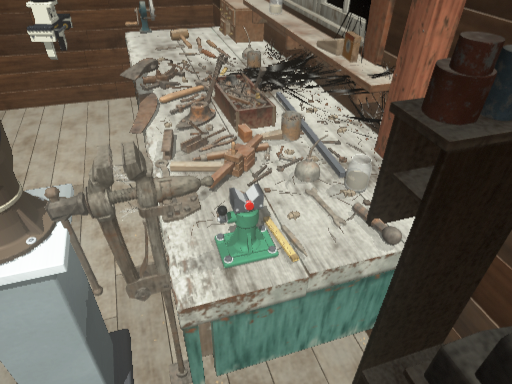

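View pics/top0.png

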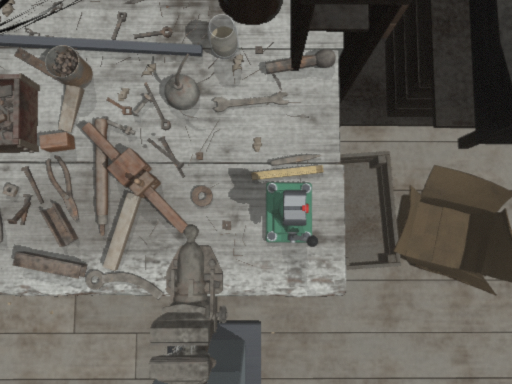

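```bash
cat > h.py <<'E'
import numpy as np,cv2
from cell import vision,telemetry
def ray(n,u,v):
    i=vision.camera_info(n);f=192/np.tan(np.radians(i['fov_y']/2));E=np.array(i['extrinsics'])
    d=E[:3,:3]@[(u-i['cx'])/f,(v-i['cy'])/f,1];return E[:3,3],d/np.linalg.norm(d)
def onz(n,u,v,z):
    o,d=ray(n,u,v);return o+d*(z-o[2])/d[2]
def tri(a,b):
    (o,d),(p,e)=ray(*a),ray(*b);t=np.linalg.lstsq(np.c_[d,-e],p-o,rcond=None)[0]
    x,y=o+d*t[0],p+e*t[1];return (x+y)/2,np.linalg.norm(x-y)
def proj(n,P):
    i=vision.camera_info(n);f=192/np.tan(np.radians(i['fov_y']/2));E=np.array(i['extrinsics'])
    c=E[:3,:3].T@(np.array(P)-E[:3,3]);return [f*c[0]/c[2]+i['cx'],f*c[1]/c[2]+i['cy']]
E
python3 - <<'E'
from h import *
t=cv2.imread('pics/top0.png');s=cv2.imread('pics/side0.png')
a=cv2.resize(t[165:265,245:345],None,fx=4,fy=4,interpolation=2);b=cv2.resize(s[170:280,200:310],(400,400),interpolation=2)
cv2.imwrite('pics/c0.png',np.hstack([a,b]))
for n,im in(('top',t),('side',s)):
    h=cv2.cvtColor(im,cv2.COLOR_BGR2HSV)
    for c,m in(('g',cv2.inRange(h,(60,110,40),(85,255,255))),('r',cv2.inRange(h,(0,190,120),(6,255,255))|cv2.inRange(h,(172,190,120),(180,255,255))),('k',cv2.inRange(h,(0,0,0),(180,255,45)))):
        q,l,st,ce=cv2.connectedComponentsWithStats(m)
        for k in range(1,q):
            if 12<st[k,4]<4000 and (200<ce[k][0]<330 and 160<ce[k][1]<280):print(n,c,st[k],ce[k].round(1))
    g=cv2.inRange(h,(60,110,40),(85,255,255));g[:160]=0;g[275:]=0;g[:,:205]=0;g[:,330:]=0
    g=cv2.morphologyEx(g,cv2.MORPH_OPEN,np.ones((3,3)))
    p=cv2.findNonZero(g);r=cv2.minAreaRect(p);print(n,r,cv2.boxPoints(r).round(1).tolist())
    if n=='top':print([onz('top',*q,.014).round(4).tolist() for q in cv2.boxPoints(r)],onz('top',*r[0],.014))
E
```

```text
Traceback (most recent call last):
cv2.error: OpenCV(4.12.0) /io/opencv/modules/imgproc/src/convhull.cpp:143: error: (-215:Assertion failed) total >= 0 && (depth == CV_32F || depth == CV_32S) in function 'convexHull'
```

View pics/c0.png

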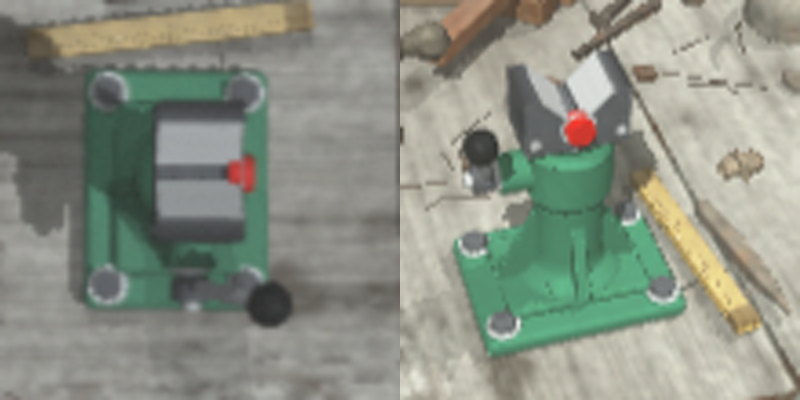

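The foot lies square to the picture in the top view, centred at about (289,212). The red button is at (305.5,208) in top and (249.5,205.5) in side, and the ball is at (312,240.5) in top and (222,210.5) in side. The lever leans to -y (locked).

```bash
python3 - <<'E'
from h import *
t=cv2.imread('pics/top0.png')
print('foot',[onz('top',245+x/4-.4,165+y/4-.4,.014).round(4).tolist() for x,y in((86,70),(267,70),(268,308),(86,306))])
print('head',[onz('top',245+x/4-.4,165+y/4-.4,.169).round(4).tolist() for x,y in((156,104),(243,104),(243,240),(156,240))])
b=lambda x,y:(x/3.636+200-.4,y/3.636+170-.4)
print('btn',tri(('top',305.1,207.9),('side',*b(179,129))))
print('ball',tri(('top',311.9,240.3),('side',*b(80,147))))
h=cv2.cvtColor(t,cv2.COLOR_BGR2HSV);print(h[230,272],h[245-165+105,268])
m=cv2.inRange(h,(65,80,20),(90,255,255));m[:160]=0;m[275:]=0;m[:,:255]=0;m[:,330:]=0
r=cv2.minAreaRect(cv2.findNonZero(m));print(r)
from scipy.spatial.transform import Rotation as R
print(R.from_rotvec(telemetry.observe()['ee_rot']).as_matrix().round(4).tolist())
E
```

```text
foot [[0.6161, -0.1852, 0.014], [0.6163, -0.2837, 0.014], [0.4876, -0.2828, 0.014], [0.4887, -0.1851, 0.014]]
head [[0.5816, -0.2136, 0.169], [0.5817, -0.2531, 0.169], [0.5201, -0.2525, 0.169], [0.5201, -0.2133, 0.169]]
btn (array([ 0.55177321, -0.25497511,  0.14544614]), np.float64(0.00012869590262191651))
ball (array([ 0.49160105, -0.26564753,  0.15523649]), np.float64(0.0005706983007547989))
[ 77  65 110] [ 78  24 105]
((289.0, 212.0), (58.0, 44.0), 90.0)
[[-0.9721, 0.2346, -0.0002], [0.2346, 0.9721, -0.0014], [-0.0001, -0.0014, -1.0]]
```

```bash
python3 -m creep '0 -4.8 -2.8 -3 0 0 -3; 0 -9.6 -5.6 -6 0 0 -6; 0 -14.4 -8.4 -9 0 0 -9; 0 -19.2 -11.2 -12 0 0 -12; 0 -24 -14 -13 0 0 -13.6' 20; python3 -c "
from cell import telemetry as t;s=t.observe();print(s['joints'],s['ee_rot'])"
```

```text
clock: 0.72
position: [0.3483, 0.4142, 0.3804]
ee_rot: [-0.003, 3.14, 0.003]
force: [0.6, 0.6, -0.8]
width: 0.507
gripper_force: 0.0
[-1.042673    0.21210029  0.09106034  1.56843669 -0.01981658  1.35954941
  0.62345319] [-0.00343837  3.14038765  0.00328055]
```

```bash
python3 -m creep '0 -2 -5 0 0 0 0; 0 -4 -10 0 0 0 0; 0 -6 -15 0 0 0 0; 0 -8 -20 0 0 0 0; 0 -10 -25 0 0 0 0'; python3 -m creep '0 -1 -6 0 0 0 0; 0 -2 -12 0 0 0 0; 0 -3 -18 0 0 0 0; 0 -3.5 -23 0 0 0 0; 0 -3.7 -28 0 0 0 0';  python3 -c "
from cell import telemetry as t;s=t.observe();print(s['joints'],s['ee_rot'])"
```

```text
clock: 1.35
position: [0.4474, 0.1634, 0.3786]
ee_rot: [0.001, -3.141, -0.0]
force: [1.2, 0.8, -0.2]
width: 0.01
gripper_force: 0.0
clock: 1.98
position: [0.4841, -0.1165, 0.3785]
ee_rot: [0.001, -3.141, -0.0]
force: [-0.6, 0.2, -1.2]
width: 0.004
gripper_force: 0.0
[-0.33363277  0.1320222   0.53834985  1.69144661 -0.06950746  1.33738277
  1.78818777] [ 6.24853588e-04 -3.14139867e+00 -1.81317851e-04]
```

```bash
python3 -m creep '0 0 -5 0 0 0 0; 0 0 -10 0 0 0 0; 0 0 -15 0 0 0 0; 0 0 -20 0 0 0 0; 0 0 -20 3 0 0 0'; python3 -m creep '0 0 0 4 0 0 0; 0 0 0 8 0 0 0; 0 0 0 12 0 0 0; 0 0 0 15 0 0 0; 0 0 0 15 0 0 0';  python3 -c "
from h import *
s=telemetry.observe();print(s['joints'],s['ee_rot'])
a=vision.get_image('side')[100:290,150:340];b=vision.get_image('wrist')
cv2.imwrite('pics/p1.png',np.hstack([cv2.resize(a,(384,384)),b[:,:400]])[:,:,::-1])"
```

```text
clock: 2.6
position: [0.4834, -0.3201, 0.3496]
ee_rot: [0.01, 3.14, -0.006]
force: [-0.1, 0.7, -0.6]
width: 0.007
gripper_force: 0.0
clock: 3.22
position: [0.4831, -0.3137, 0.1966]
ee_rot: [0.001, -3.137, -0.003]
force: [-0.5, -0.2, 1.3]
width: 0.007
gripper_force: 0.0
[ 0.0568699   0.44739469  0.60157009  1.79320129 -0.2948477   0.99696136
  2.34694928] [ 7.49884000e-04 -3.13715966e+00 -3.32324034e-03]
```

View pics/p1.png

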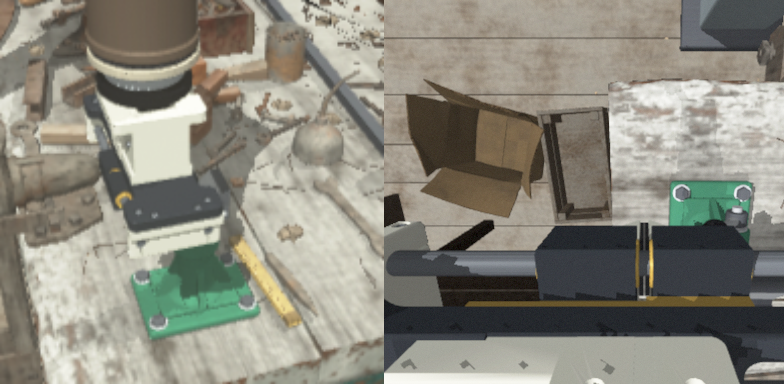

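Side view: the gripper stands in front of the rest. Wrist view: the fingers are shut on the -y side of the foot (green foot at about (710,205)), clear of the head. Next: descend and push the lever over.

```bash
python3 -m creep '0 -0.4 0 2 0 0 0; 0 -0.4 0 3.6 0 0 0; 0 -0.4 0 3.6 0 0 0; 0 -0.4 1 3.6 0 0 0; 0 -0.4 2 3.6 0 0 0'; python3 -m creep '0 0 1 0 0 0 0; 0 0 2 0 0 0 0; 0 0 3 0 0 0 0; 0 0 4 0 0 0 0; 0 0 4 0 0 0 0'; python3 -m creep '0 0 0.8 0 0 0 0; 0 0 1.6 0 0 0 0; 0 0 2.4 0 0 0 0; 0 0 3 0 0 0 0; 0 0 3 0 0 0 0'
```

```text
clock: 3.95
position: [0.4887, -0.2941, 0.1634]
ee_rot: [-0.001, 3.141, -0.0]
force: [-0.1, 0.1, -0.6]
width: 0.004
gripper_force: 0.0
clock: 4.58
position: [0.4884, -0.2529, 0.1624]
ee_rot: [0.004, -3.141, -0.002]
force: [-0.3, -0.2, -0.5]
width: 0.003
gripper_force: 0.0
clock: 5.2
position: [0.4884, -0.2238, 0.1627]
ee_rot: [0.002, -3.141, -0.001]
force: [-0.7, -0.0, -0.3]
width: 0.009
gripper_force: 0.0
```

```bash
python3 -m creep '0 0 0.5 0 0 0 0; 0 0 0.8 0 0 0 0; 0 0 1.0 0 0 0 0; 0 0 1.0 0 0 0 0'; python3 -c "
from h import *
b=lambda n:vision.get_image(n)
cv2.imwrite('pics/p2.png',np.hstack([cv2.resize(b('side')[140:270,170:300],(384,384)),b('wrist')[:,120:]])[:,:,::-1])"
```

```text
clock: 5.7
position: [0.4885, -0.2148, 0.1628]
ee_rot: [-0.001, 3.141, -0.0]
force: [-0.8, -2.5, 1.7]
width: 0.011
gripper_force: 1.0
```

View pics/p2.png

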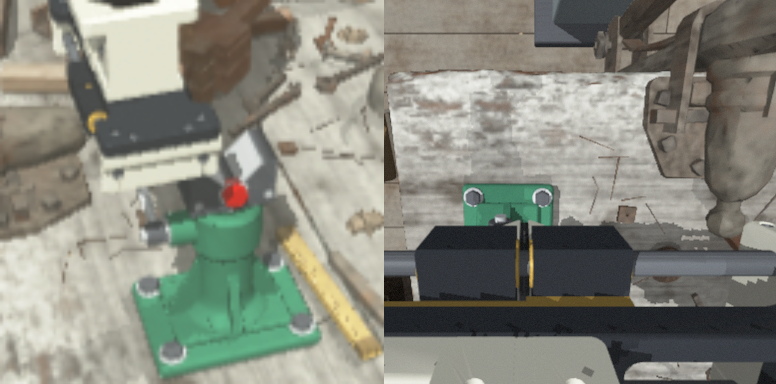

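The lever has swung over: its hub shows at (150,235) and the ball is hidden behind the fingers. I push on gently to find the stop.

```bash
python3 -m creep '0 0 0.3 0 0 0 0; 0 0 0.3 0 0 0 0';python3 -m creep '0 0 0.3 0 0 0 0; 0 0 0.3 0 0 0 0';python3 -m creep '0 0 0.3 0 0 0 0; 0 0 0.3 0 0 0 0'
```

```text
clock: 6.05
position: [0.4886, -0.2139, 0.1633]
ee_rot: [0.002, 3.14, -0.005]
force: [-0.2, -8.6, 1.9]
width: 0.006
gripper_force: 3.8
clock: 6.3
position: [0.4886, -0.2132, 0.1638]
ee_rot: [0.005, 3.139, -0.009]
force: [-1.3, -14.6, 1.9]
width: 0.008
gripper_force: 6.2
clock: 6.55
position: [0.4889, -0.2124, 0.1644]
ee_rot: [0.007, 3.137, -0.014]
force: [-1.4, -21.9, 6.0]
width: 0.004
gripper_force: 9.3
```

```bash
python3 -m creep '0 0 -1 0 0 0 0; 0 0 -2.5 0 0 0 0; 0 0 -3 -4 0 0 0; 0 0 -3 -9 0 0 0; 0 0 -3 -9 0 0 0' 20; python3 -c "
from h import *
s=telemetry.observe();print(s['position'],s['ee_rot'])
im=vision.get_image('side');cv2.imwrite('pics/p3.png',cv2.resize(im[150:270,190:310],(480,480))[:,:,::-1])"
```

```text
clock: 7.18
position: [0.49, -0.2369, 0.2558]
ee_rot: [-0.001, 3.136, -0.002]
force: [0.9, -0.1, -0.2]
width: 0.006
gripper_force: 0.0
[ 0.48999524 -0.23688166  0.2558254 ] [-1.01984544e-03  3.13613615e+00 -1.59462610e-03]
```

View pics/p3.png

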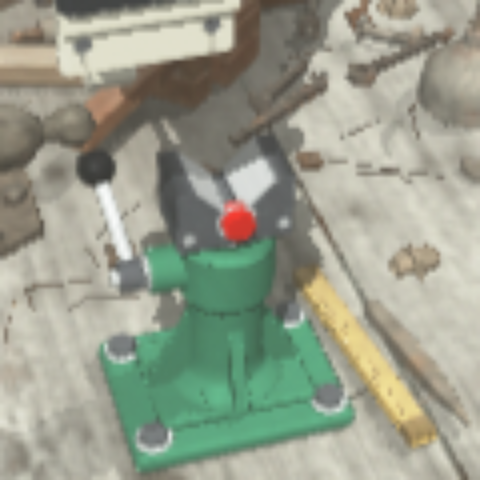

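The lever arm now runs from the hub at (128,275) to the ball at (95,167), leaning to the far (+y) side. Next: check its angle while moving over the head with the fingers open.

```bash
python3 -c "
from h import *
for a in (1.57,1.45,1.3): print(a,proj('side',(.491,-.233+.06*np.sin(a-.785),.105+.06*np.cos(a-.785))))
print('seen',190+95/4-.4,150+167/4-.4)"; python3 -m creep '9.18 -3 0.4 0 0 0 0; 9.18 -6.1 0.4 0 0 0 0; 9.18 -6.1 0.4 0 0 0 0; 9.18 -6.1 0.4 0 0 0 0; 9.18 -6.1 0.4 0 0 0 0' 40;  python3 -m creep '9.18 0 0 0 0 0 0; 9.18 0 0 0 0 0 0'
```

```text
1.57 [np.float64(213.060085941427), np.float64(191.2957526683081)]
1.45 [np.float64(213.5322568242847), np.float64(190.99053247771454)]
1.3 [np.float64(214.2342923363719), np.float64(191.1651292682273)]
seen 213.35 191.35
clock: 7.85
position: [0.5483, -0.232, 0.2523]
ee_rot: [-0.001, -3.141, -0.001]
force: [-0.1, 0.6, 0.2]
width: 0.503
gripper_force: 0.0
clock: 8.1
position: [0.5492, -0.2318, 0.2529]
ee_rot: [-0.0, 3.141, 0.0]
force: [-0.3, 0.4, -0.2]
width: 0.719
gripper_force: 0.0
```

```bash
python3 -m creep '9.18 -0.2 -0.1 0 0 0 0; 9.18 -0.2 -0.1 1 0 0 0; 9.18 -0.2 -0.1 4 0 0 0; 9.18 -0.2 -0.1 7 0 0 0; 9.18 -0.2 -0.1 8.5 0 0 0'; python3 -m creep '9.18 0 0 1 0 0 0; 9.18 0 0 1.4 0 0 0; 9.18 0 0 1.4 0 0 0'; python3 -c "
from h import *
b=lambda n:vision.get_image(n)
cv2.imwrite('pics/p4.png',np.hstack([cv2.resize(b('side')[150:270,190:310],(384,384)),b('wrist')[:,120:]])[:,:,::-1])"
```

```text
clock: 8.72
position: [0.5505, -0.2323, 0.1656]
ee_rot: [0.001, -3.139, -0.001]
force: [0.5, 0.6, 0.7]
width: 0.999
gripper_force: 0.0
clock: 9.1
position: [0.5517, -0.2329, 0.1541]
ee_rot: [-0.001, 3.141, -0.0]
force: [-0.5, -0.6, 0.2]
width: 1.001
gripper_force: 0.0
```

View pics/p4.png

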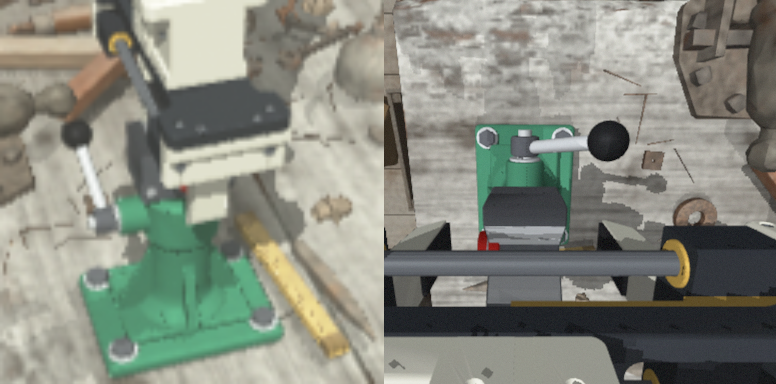

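The fingers straddle the head, with the red button at (483,241) inside the -y finger and the lever ball at (608,140) on the +y side. Close.

```bash
python3 -m creep '3 0 0 0 0 0 0; 3 0 0 0 0 0 0; 3 0 0 0 0 0 0; 3 0 0 0 0 0 0; 3 0 0 0 0 0 0' 40; python3 -m creep '3 0 0 0 0 0 0; 3 0 0 0 0 0 0; 3 0 0 0 0 0 0; 3 0 0 0 0 0 0' 40
```

```text
clock: 9.82
position: [0.5514, -0.2334, 0.1538]
ee_rot: [-0.0, 3.141, -0.001]
force: [1.0, -3.7, -2.8]
width: 0.507
gripper_force: 2.0
clock: 10.32
position: [0.5514, -0.2328, 0.1537]
ee_rot: [-0.0, 3.142, -0.0]
force: [-0.6, -1.8, 0.6]
width: 0.434
gripper_force: 40.0
```

```bash
python3 -m creep '3 0 0 -0.5 0 0 0; 3 0 0 -1 0 0 0; 3 0 0 -1.5 0 0 0; 3 0 0 -2 0 0 0; 3 0 0 -2 0 0 0' && python3 -m creep '3 0 0 -1 0 0 0; 3 0 0 -2 0 0 0; 3 0 0 -3 0 0 0; 3 0 0 -4 0 0 0; 3 0 0 -4 0 0 0'
```

```text
clock: 10.95
position: [0.5514, -0.2328, 0.1742]
ee_rot: [-0.001, 3.141, 0.0]
force: [0.5, -3.0, -4.9]
width: 0.43
gripper_force: 40.0
clock: 11.58
position: [0.5514, -0.2328, 0.2146]
ee_rot: [-0.001, 3.141, 0.0]
force: [0.8, -3.9, -5.2]
width: 0.43
gripper_force: 40.0
```

```bash
python3 -m creep '3 0 0 -0.7 0 0 0; 3 0 0 -1.4 0 0 0; 3 0 0 -1.7 0 0 0; 3 0 0 -1.8 0 0 0; 3 0 0 -1.8 0 0 0' && python3 -m creep '3 0 0 -0.15 0 0 0; 3 0 0 -0.15 0 0 0' &&  python3 -m creep '3 0 0 -0.15 0 0 0; 3 0 0 -0.15 0 0 0'
```

```text
clock: 12.2
position: [0.5514, -0.2328, 0.2317]
ee_rot: [0.001, -3.142, 0.0]
force: [2.3, -3.3, -4.8]
width: 0.43
gripper_force: 40.0
clock: 12.45
position: [0.5514, -0.2328, 0.2333]
ee_rot: [0.001, -3.142, 0.0]
force: [1.2, -3.2, -5.8]
width: 0.433
gripper_force: 40.0
clock: 12.7
position: [0.5513, -0.2328, 0.2338]
ee_rot: [0.001, -3.141, 0.001]
force: [4.8, -6.1, -14.1]
width: 0.433
gripper_force: 40.0
```

```bash
python3 -m creep '3 0 0 0 0 0 0; 3 0 0 0 0 0 0'; python3 -c "
from h import *
b=lambda n:vision.get_image(n)
cv2.imwrite('pics/p5.png',np.hstack([cv2.resize(b('side')[130:270,180:320],(384,384)),b('wrist')[:,120:]])[:,:,::-1])"
```

```text
clock: 12.95
position: [0.5513, -0.2328, 0.2338]
ee_rot: [0.001, -3.141, 0.0]
force: [4.9, -6.8, -14.8]
width: 0.428
gripper_force: 40.0
```

View pics/p5.png

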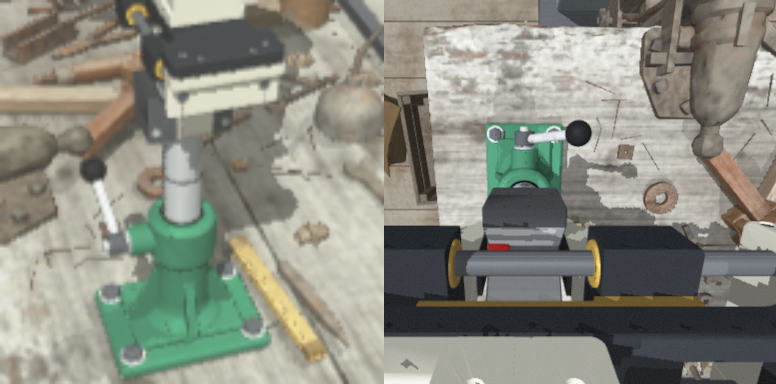

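The post is drawn up (bright post at rows 140–220, with the first ring well above the collar at row 182). The button is squeezed flush, the lever is still on the free side (ball at (92,168)), and the tools are untouched.

```bash
python3 -c "
from cell import job;print(job.sign_off())"
```

```text
the job is handed in; nothing more can be done
None
```

The job is handed in: the clamp lever is over at its free stop, and the V-head is up 80 mm against the second stop, still held there with the button squeezed at 40 N; it took 13 s of the 42 s, and the tools were left where they lay.

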